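Make up two polishing kits

TASK

Make up the two polishing kits. In the blue tray put the yellow-capped bottle in the large well, the black mount in the middle well and the red mount in the end well; in the orange tray put the red-capped bottle in the large well and the green mount in the small well. Set each thing down gently without dropping it, upright on the floor of its well with the mounts' metal face still up, and leave the blue-capped bottle and the white mount where they are.

Things in the scene. Friction and masses are not known exactly. Their poses are not given: they have to be found in the camera images.
- tray_blue: blue plastic tray, fixed, 64 (x) by 180 (y) by 13 mm high; floor, walls and dividers 4 mm thick. Origin: centre of underside; x away from the robot within 17 deg, y to its left, z up. Open wells in a row along y, each 56 mm in x, centred on x = 0: large well 60 mm in y, centre y -56; middle well 52 mm, centre y +4; end well 52 mm, centre y +60.
- tray_orange: orange plastic tray, fixed, 64 (x) by 124 (y) by 13 mm high; floor, walls and dividers 4 mm thick. Origin: centre of underside; x away from the robot within 17 deg, y to its left, z up. Open wells in a row along y, each 56 mm in x, centred on x = 0: large well 60 mm in y, centre y -28; small well 52 mm in y, centre y +32.
- bottle_yellow: white plastic dosing bottle, 36 mm diameter up to 50 mm height, with a yellow screw cap (30 mm diameter, from 50 to 70 mm height, total 70 mm) and a label band of the cap's colour round the body; about 70 g. Stands upright. Origin: centre of its underside, z up its axis. Belongs to the blue tray's kit.
- bottle_red: white plastic dosing bottle, 36 mm diameter up to 50 mm height, with a red screw cap (30 mm diameter, from 50 to 70 mm height, total 70 mm) and a label band of the cap's colour round the body; about 70 g. Stands upright. Origin: centre of its underside, z up its axis. Belongs to the orange tray's kit.
- mount_black: metallographic specimen mount: a short upright cylinder of black resin, 30 mm diameter, 25 mm high, with a small square of grey steel showing in its top face; about 35 g. Origin: centre of its underside, z up its axis. Belongs to the blue tray's kit.
- mount_red: metallographic specimen mount: a short upright cylinder of red resin, 30 mm diameter, 25 mm high, with a narrow bar of grey steel showing in its top face; about 35 g. Origin: centre of its underside, z up its axis. Belongs to the blue tray's kit.
- mount_green: metallographic specimen mount: a short upright cylinder of green resin, 30 mm diameter, 25 mm high, with a small square of copper showing in its top face; about 35 g. Origin: centre of its underside, z up its axis. Belongs to the orange tray's kit.
- bottle_blue: white plastic dosing bottle, 36 mm diameter up to 50 mm height, with a blue screw cap (30 mm diameter, from 50 to 70 mm height, total 70 mm) and a label band of the cap's colour round the body; about 70 g. Stands upright. Origin: centre of its underside, z up its axis. A spare, not part of either kit: stays where it is.
- mount_white: metallographic specimen mount: a short upright cylinder of white resin, 30 mm diameter, 25 mm high, with a small rectangle of brass showing in its top face; about 35 g. Origin: centre of its underside, z up its axis. A spare, not part of either kit: stays where it is.
There are look-alikes about, which are no part of the job. Of the things that look like the bottle_yellow, take the one that is farthest to the robot's left at the start.

How it is judged:
By the outcome, as a careful person would: the job done as asked, in the order asked, and still so for the second after the job is handed in, with the robot touching nothing.
It also fails if it takes over 120 s, if anything falls off the work surface, if the arm or the gripper's body presses on something with over 40 N, if the wrist force passes 120 N, or if a joint passes its speed limit or range.

ROBOT

A 6-joint arm with a two-finger parallel gripper is mounted at the origin on the work surface. World frame = base frame: x ahead of the robot, y to its left, z up, the work surface at z = 0. Lengths are in m, angles in rad, forces in N, time in s.
With the tool pointing down it reaches from about 0.325 to 0.9 m from the base axis. Payload 6.1 kg.
Tool frame: the origin (TCP) lies at the very end of the fingers, on their centre line; the grasp point (between the pads) lies 19 mm behind it; z points along the fingers, y is the line along which they close (so a half turn about z gives the same grasp; the last joint's range is limited). The gripper opens to 87 mm and grips with 3 to 60 N. Pads are 19 mm wide; open, the fingers measure 117 mm over their backs; the gripper's body (75 mm by 190 mm) begins 51 mm behind the grasp point.
Start: joints at [1.195, 0.22, 1.526, -0, 1.395, -0.126], TCP at [0.155, 0.606, 0.223] pointing down, gripper open.
Joint ranges: [-2.98, 2.98], [-0.91, 2.08], [0.09, 2.57], [-1.24, 4.39], [0.2, 2.65], [-2.68, 2.68]. Speed limits (rad/s): [2.57, 2.57, 3.01, 3.14, 3.14, 3.14].

INTERFACE

Orientations are given as a unit quaternion [x, y, z, w].
In Python, from workcell import r, cams gives the robot as it stands.
- The arm moves only by the shell command python3 -m handwheel 'ROWS' [FORCE]. ROWS is JSON, a list of rows, each a list of 7 numbers: the shift along the world's x, y, z in units of 0.3 m (1.0 is 0.3 m), then the turn, a rotation vector about the world's x, y, z in units of 1.5 rad (1.0 is 1.5 rad), then the opening, from -1 (shut) to 1 (fully open). In form: [[tx, ty, tz, ax, ay, az, grip], ...]. A call has 1 to 12 rows; each row is the pose to reach, as a shift and turn from the pose commanded when the call began; what a row does not reach only later rows make up. A row lasts 1/10 s, in which the tool goes at most 50 mm and 8.59 degrees, less where a joint would pass 70% of its speed; a pose out of reach is approached as far as the arm can. A call with a number of a shift or a turn outside -1 to 1 is refused whole. A call with a gripper value outside its range is refused whole. The fingers move at their own pace and stop on an object; FORCE is the grip in N (left out, the last holds). Time passes only in rows, so rows that repeat a pose let the fingers close. It gives the time, the measured TCP pose, the force, the opening and the grip force at its end, in the units of the state.
- r.read_state(): the state, without advancing time (a new reading comes with each control period).
- cams.snapshot(name): name is "scene" or "top" or "wrist"; returns a dict with "img" (480x640x3 uint8, red, green, blue), "z_map" (480x640 float32, m along the optical axis (not along the pixel's ray), 0 where there is no reading), "intrinsics" (3x3 intrinsics, pixels), "eye" and "attitude" of the camera in the world. Camera axes: x right, y down, z forward; pixel columns grow to the right and rows downward; lengths in m; the calibration is good to about 2 mm. A picture is of the moment at which its call begins.
- r.finish_job(): hands the job in; it is judged then, once.
The state is a dict: "clock": time; "qpos": joint angles; "qd": joint speeds; "tau": joint torques, N m; "tcp_pos": TCP position; "orientation": TCP orientation; "wrist_force": force on the tool from outside, world axes, zero at the start; "torque": the same for the moment, N m; "gripper_width": finger opening in m; "grasp_force": force on a finger pad.
Only numpy, scipy, OpenCV 4.12 (cv2) and the standard library are available. Lean on these libraries where they do the work, as an engineer would, in place of code of your own. Each camera call takes 0.05 s, during which the arm holds its last target. There are 200 camera calls.

## Working session

There is one attempt and no reset: what is moved stays moved. The work goes in short steps, Python scripts to look and compute and a shell command to move; the robot and the scene stay as the last step left them, time stands still between calls to the robot, and variables do not carry over. Pictures are saved under pics/ and viewed, at most 14 in all, crops included, and the job is handed in when it is done.

```bash
mkdir -p pics; ls; python3 - <<'E'
from workcell import r,cams
import cv2,numpy as np
for n in("scene","top"):
    s=cams.snapshot(n); cv2.imwrite(f"pics/{n}0.png",s["img"][:,:,::-1]); np.savez(f"{n}0.npz",**{k:v for k,v in s.items()})
    print(n,s["intrinsics"],s["eye"],s["attitude"])
print(r.read_state())
E
```

```text
pics
scene [[476.49329234   0.         309.26264766]
 [  0.         476.49329234 239.90881057]
 [  0.           0.           1.        ]] [ 1.01895079 -0.20182279  0.56041998] [ 0.79682694  0.49380673 -0.18398333 -0.29558735]
top [[495.04108783   0.         314.08508526]
 [  0.         495.04108783 241.76396002]
 [  0.           0.           1.        ]] [ 0.54951516 -0.01079015  0.79829993] [-0.70184264  0.71181087 -0.00864947  0.02583352]
{'clock': 0.1, 'qpos': array([ 1.19490470e+00,  2.21140369e-01,  1.52749037e+00, -3.48138678e-06,
        1.39473880e+00, -1.26081364e-01]), 'qd': array([ 7.80618871e-04, -4.17091620e-03,  1.46459128e-05,  4.62942852e-05,
       -1.63539752e-04,  8.67788870e-04]), 'tau': array([-3.89082652e-04, -4.95943093e+01, -3.88518763e+01,  7.00757978e-02,
        5.16580429e-02, -9.45069337e-05]), 'tcp_pos': array([0.15429585, 0.60506838, 0.22155429]), 'orientation': array([ 1.24580249e-01,  9.92209137e-01, -8.61031235e-04, -2.18993442e-04]), 'wrist_force': array([0.3414454 , 0.051306  , 0.70533894]), 'torque': array([ 0.01789895, -0.02330305,  0.017104  ]), 'grasp_force': 0.0, 'gripper_width': 0.08695550956577508}
```

View pics/scene0.png

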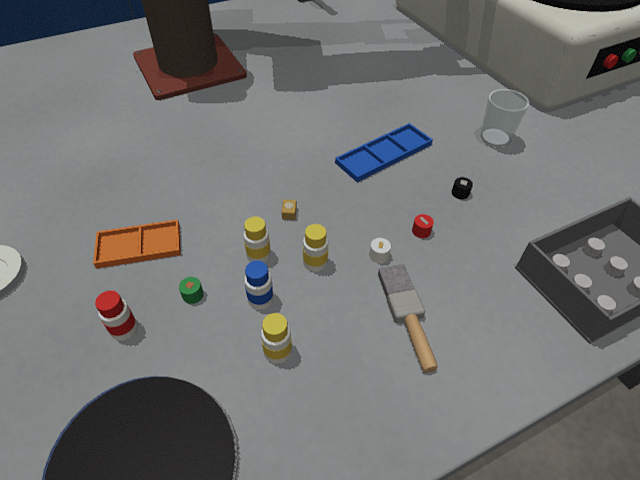

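View pics/top0.png

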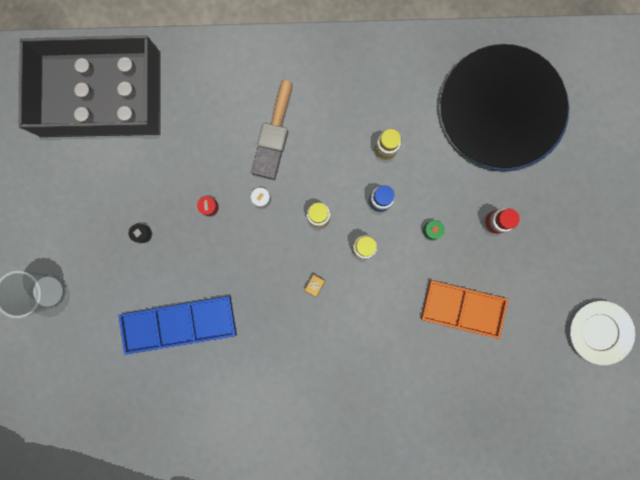

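Top view: three yellow-capped bottles at (389,143), (318,212) and (365,246). +y is image left, so (318,212) is the farthest left. I'll confirm it in a crop and measure everything from both views.

```bash
cat > h.py <<'E'
import numpy as np,cv2
from scipy.spatial.transform import Rotation as R
def cloud(s):
    K=s["intrinsics"];z=s["z_map"];v,u=np.mgrid[:480,:640]
    c=np.dstack([(u-K[0,2])/K[0,0]*z,(v-K[1,2])/K[1,1]*z,z])
    return c@R.from_quat(s["attitude"]).as_matrix().T+s["eye"]
def proj(s,p):
    c=(np.atleast_2d(p)-s["eye"])@R.from_quat(s["attitude"]).as_matrix()
    return (c/c[:,2:])@s["intrinsics"].T
def ray(s,u,v):
    return R.from_quat(s["attitude"]).as_matrix()@np.linalg.inv(s["intrinsics"])@[u,v,1]
def tri(s1,p1,s2,p2):
    a,b=ray(s1,*p1),ray(s2,*p2)
    t=np.linalg.lstsq(np.c_[a,-b],s2["eye"]-s1["eye"],rcond=None)[0]
    A,B=s1["eye"]+t[0]*a,s2["eye"]+t[1]*b
    return (A+B)/2,np.linalg.norm(A-B)
E
python3 - <<'E'
from h import *
T=dict(np.load("top0.npz"));S=dict(np.load("scene0.npz"))
ct,cs=cloud(T),cloud(S)
print("table z",np.median(ct[300:330,380:400,2]),np.median(cs[200:230,200:230,2]))
objs=dict(yellowL=(318,212),yellowN=(365,246),yellowF=(389,143),blue=(382,196),red_b=(509,219),black=(140,232),red_m=(207,205),white=(260,197),green=(434,230))
for n,(u,v) in objs.items():
    p=ct[v,u]; out=[]
    for c in(ct,cs):
        m=(np.hypot(*(c[...,:2]-p[:2]).transpose(2,0,1))<.03)&(c[...,2]>.012)
        zt=np.percentile(c[m][:,2],90); m&=abs(c[...,2]-zt)<.004
        q=c[m][:,:2].astype(np.float32);(x,y),rad=cv2.minEnclosingCircle(q)
        vv,uu=np.nonzero(m)
        out.append((np.round([x,y,zt,rad],4),(uu.mean(),vv.mean())))
    P,e=tri(T,out[0][1],S,out[1][1])
    print(n,out[0][0],out[1][0],"tri",P.round(4),round(e,4))
for n,lo,hi in(("blue",(100,150,60),(125,255,255)),("orange",(5,180,120),(16,255,255))):
  for s,c,w in((T,ct,"top"),(S,cs,"scene")):
    m=cv2.inRange(cv2.cvtColor(s["img"],cv2.COLOR_RGB2HSV),lo,hi)>0
    m&=(c[...,2]<.022)&(c[...,2]>.001)
    k,l,st,_=cv2.connectedComponentsWithStats(m.astype(np.uint8));i=1+st[1:,4].argmax();m=l==i
    q=c[m];print(n,w,cv2.minAreaRect((q[:,:2]*1000).astype(np.float32)),"floor/rim z",np.percentile(q[:,2],[2,30,95]).round(4))
a=cv2.resize(T["img"][120:270,290:410],None,fx=4,fy=4)[:,:,::-1];b=cv2.resize(S["img"][205:365,235:335],None,fx=3,fy=3)[:,:,::-1]
o=np.zeros((600,800,3),np.uint8);o[:,:480]=a;o[:480,490:790]=b;cv2.imwrite("pics/crop1.png",o)
E
```

```text
table z 0.0003024151901452332 0.00040615863778381556
yellowL [6.293e-01 1.000e-04 7.140e-02 1.500e-02] [6.296e-01 6.000e-04 7.070e-02 1.530e-02] tri [6.296e-01 2.000e-04 6.880e-02] 0.0005
yellowN [ 0.5785 -0.0701  0.0714  0.0147] [ 0.5791 -0.0695  0.0706  0.0157] tri [ 0.5785 -0.0699  0.0684] 0.0006
yellowF [ 0.7375 -0.1094  0.0713  0.015 ] [ 0.7381 -0.1088  0.0708  0.0152] tri [ 0.7378 -0.109   0.0683] 0.0002
blue [ 0.6536 -0.0978  0.0713  0.015 ] [ 0.6537 -0.0971  0.0707  0.0156] tri [ 0.6536 -0.0979  0.0686] 0.0004
red_b [ 0.6159 -0.2798  0.0714  0.0152] [ 0.616  -0.2786  0.0706  0.0158] tri [ 0.6159 -0.2797  0.0683] 0.0005
black [0.6064 0.2868 0.0267 0.0153] [0.6061 0.2876 0.0265 0.016 ] tri [0.6066 0.2868 0.0243] 0.0007
red_m [0.6483 0.1774 0.0269 0.0151] [0.6484 0.1774 0.0265 0.0154] tri [0.6485 0.1774 0.0244] 0.0005
white [0.6608 0.0917 0.027  0.0149] [0.661  0.0925 0.0265 0.0154] tri [0.6607 0.092  0.0242] 0.0004
green [ 0.6044 -0.1809  0.0272  0.015 ] [ 0.6047 -0.1809  0.0264  0.0157] tri [ 0.6048 -0.1807  0.0243] 0.0004
blue top ((459.30621337890625, 228.16015625), (63.01799774169922, 180.87503051757812), 8.790070533752441) floor/rim z [0.0016 0.0037 0.0138]
blue scene ((460.4715576171875, 227.3448486328125), (64.82817077636719, 180.2847442626953), 8.901459693908691) floor/rim z [0.0024 0.0045 0.0138]
orange top ((474.63873291015625, -243.99208068847656), (84.78258514404297, 60.31806182861328), 75.46179962158203) floor/rim z [0.0016 0.004  0.0137]
orange scene ((480.9094543457031, -227.0812530517578), (123.31521606445312, 64.18441009521484), 75.54039001464844) floor/rim z [0.0027 0.0042 0.0137]
```

View pics/crop1.png

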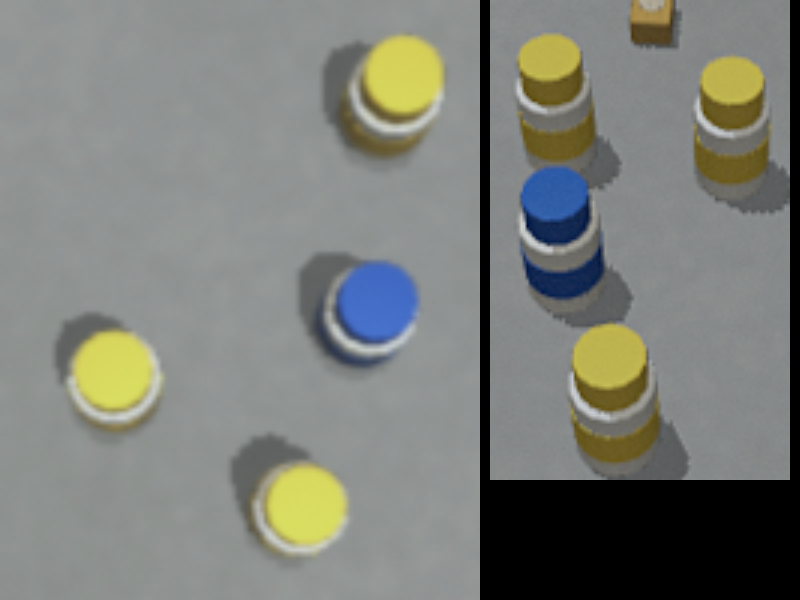

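The crop confirms it: (318,212) in top is the leftmost yellow bottle, at world (0.630, 0.000). It is (316,247) in the scene view. I'll move over it now, turning the tool to close along x.

```bash
python3 -m handwheel '[[0.1,-0.12,0,0,0,-0.1,1],[0.2,-0.25,0,0,0,-0.2,1],[0.3,-0.38,0,0,0,-0.3,1],[0.4,-0.5,0,0,0,-0.4,1],[0.5,-0.62,0,0,0,-0.5,1],[0.6,-0.75,0,0,0,-0.6,1],[0.7,-0.88,0,0,0,-0.7,1],[0.8,-1,0,0,0,-0.8,1],[0.8,-1,0,0,0,-0.88,1],[0.8,-1,0,0,0,-0.88,1],[0.8,-1,0,0,0,-0.88,1],[0.8,-1,0,0,0,-0.88,1]]' 30
python3 -m handwheel '[[0.1,-0.13,0,0,0,0,1],[0.2,-0.26,0,0,0,0,1],[0.3,-0.38,0,0,0,0,1],[0.4,-0.51,0,0,0,0,1],[0.5,-0.64,0,0,0,0,1],[0.6,-0.77,0,0,0,0,1],[0.7,-0.9,0,0,0,0,1],[0.78,-1,0,0,0,0,1],[0.78,-1,-0.1,0,0,0,1],[0.78,-1,-0.2,0,0,0,1],[0.78,-1,-0.2,0,0,0,1],[0.78,-1,-0.2,0,0,0,1]]'; python3 -c "
from workcell import r
s=r.read_state();print(s['tcp_pos'],s['orientation'],s['qpos'])"
```

```text
clock: 1.3
tcp_pos: [0.3938, 0.3063, 0.2223]
orientation: [0.705, 0.709, -0.0, -0.0]
wrist_force: [0.4, -0.1, 0.8]
gripper_width: 0.0872
grasp_force: 0.0
clock: 2.5
tcp_pos: [0.628, 0.0068, 0.1622]
orientation: [0.706, 0.708, -0.001, -0.001]
wrist_force: [0.0, 0.6, -0.2]
gripper_width: 0.0871
grasp_force: 0.0
[0.62796713 0.00676271 0.16216902] [ 7.05856486e-01  7.08354211e-01 -5.73012738e-04 -7.77262408e-04] [-1.14754508e-01  2.75764246e-01  1.57620254e+00  6.75067356e-05
  1.29155608e+00 -1.18305497e-01]
```

```bash
python3 -m handwheel '[[0.005,-0.022,-0.05,0,0,0,1],[0.005,-0.022,-0.13,0,0,0,1],[0.005,-0.022,-0.21,0,0,0,1],[0.005,-0.022,-0.29,0,0,0,1],[0.005,-0.022,-0.37,0,0,0,1],[0.005,-0.022,-0.44,0,0,0,1],[0.005,-0.022,-0.475,0,0,0,1],[0.005,-0.022,-0.475,0,0,0,1]]' 
python3 -m handwheel '[[0,0,0,0,0,0,-0.4],[0,0,0,0,0,0,-0.4],[0,0,0,0,0,0,-0.4],[0,0,0,0,0,0,-0.4],[0,0,0,0,0,0,-0.4],[0,0,0,0,0,0,-0.4],[0,0,0,0,0,0,-0.4],[0,0,0,0,0,0,-0.4]]' 20
```

```text
clock: 3.3
tcp_pos: [0.6293, -0.0009, 0.019]
orientation: [0.707, 0.708, -0.001, -0.001]
wrist_force: [-0.5, 0.5, -0.2]
gripper_width: 0.087
grasp_force: 0.0
clock: 4.1
tcp_pos: [0.63, -0.001, 0.0201]
orientation: [0.707, 0.707, 0.0, -0.0]
wrist_force: [0.5, 0.4, 1.0]
gripper_width: 0.0354
grasp_force: 20.0
```

```bash
python3 -m handwheel '[[0,0,0.04,0,0,0,-0.4],[0,0,0.12,0,0,0,-0.4],[0,0,0.2,0,0,0,-0.4],[0,0,0.25,0,0,0,-0.4],[-0.04,0.04,0.27,0,0,0,-0.4],[-0.12,0.13,0.27,0,0,0,-0.4],[-0.2,0.21,0.27,0,0,0,-0.4],[-0.28,0.3,0.27,0,0,0,-0.4],[-0.36,0.39,0.27,0,0,0,-0.4],[-0.44,0.47,0.27,0,0,0,-0.4],[-0.51,0.55,0.27,0,0,0,-0.4],[-0.54,0.578,0.27,0,0,0,-0.4]]' 
python3 -m handwheel '[[0,0,0,0,0,0,-0.4],[0,0,0,0,0,0,-0.4]]'
python3 - <<'E'
from workcell import cams
import cv2,numpy as np
for n in("scene","wrist"):
    s=cams.snapshot(n)
    np.savez(n+"1.npz",**s); cv2.imwrite(f"pics/{n}1.png",s["img"][:,:,::-1])
E
```

```text
clock: 5.3
tcp_pos: [0.4661, 0.1741, 0.1012]
orientation: [0.706, 0.708, -0.0, -0.0]
wrist_force: [0.2, -0.1, -0.5]
gripper_width: 0.0355
grasp_force: 20.0
clock: 5.5
tcp_pos: [0.4689, 0.172, 0.1015]
orientation: [0.707, 0.708, 0.0, 0.001]
wrist_force: [0.1, 0.8, -0.1]
gripper_width: 0.0355
grasp_force: 20.0
```

View pics/scene1.png

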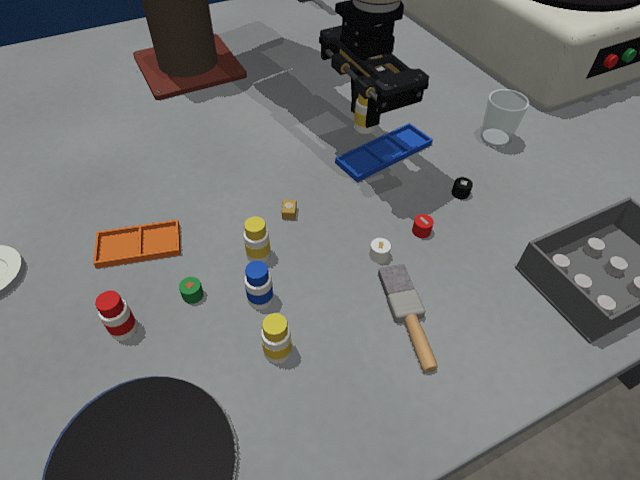

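The picture shows the right bottle held upright above the blue tray, at about (362,115), with the original spot (316,247) empty. Lowering it now.

```bash
python3 -m handwheel '[[0,0,-0.05,0,0,0,-0.4],[0,0,-0.1,0,0,0,-0.4],[0,0,-0.15,0,0,0,-0.4],[0,0,-0.19,0,0,0,-0.4],[0,0,-0.22,0,0,0,-0.4],[0,0,-0.24,0,0,0,-0.4],[0,0,-0.25,0,0,0,-0.4],[0,0,-0.25,0,0,0,-0.4]]' 
python3 -m handwheel '[[0,0,-0.003,0,0,0,-0.4],[0,0,-0.005,0,0,0,-0.4],[0,0,-0.007,0,0,0,-0.4],[0,0,-0.007,0,0,0,-0.4]]'

```

```text
clock: 6.4
tcp_pos: [0.468, 0.1723, 0.0259]
orientation: [0.707, 0.707, -0.0, -0.0]
wrist_force: [0.1, 0.3, -0.9]
gripper_width: 0.0354
grasp_force: 20.0
clock: 6.8
tcp_pos: [0.4681, 0.1725, 0.0241]
orientation: [0.707, 0.707, 0.0, 0.0]
wrist_force: [-0.8, -0.5, -0.3]
gripper_width: 0.0351
grasp_force: 20.0
```

```bash
python3 -m handwheel '[[0,0,-0.002,0,0,0,-0.4],[0,0,-0.002,0,0,0,-0.4],[0,0,-0.002,0,0,0,-0.4]]' 
python3 -m handwheel '[[0,0,-0.002,0,0,0,-0.4],[0,0,-0.002,0,0,0,-0.4],[0,0,-0.002,0,0,0,-0.4]]'

```

```text
clock: 7.1
tcp_pos: [0.4682, 0.1725, 0.024]
orientation: [0.707, 0.707, 0.0, 0.0]
wrist_force: [-1.9, -1.3, 4.7]
gripper_width: 0.0355
grasp_force: 20.0
clock: 7.4
tcp_pos: [0.4682, 0.1725, 0.0239]
orientation: [0.707, 0.708, -0.0, 0.0]
wrist_force: [-4.4, 0.2, 12.1]
gripper_width: 0.0353
grasp_force: 20.0
```

Contact at floor height. Release gently and rise.

```bash
python3 -m handwheel '[[0,0,0.001,0,0,0,-0.2],[0,0,0.002,0,0,0,0.0],[0,0,0.002,0,0,0,0.4],[0,0,0.002,0,0,0,0.4],[0,0,0.002,0,0,0,0.4],[0,0,0.05,0,0,0,0.4],[0,0,0.12,0,0,0,0.4],[0,0,0.2,0,0,0,0.4],[0,0,0.28,0,0,0,0.4],[0,0,0.3,0,0,0,1],[0,0,0.3,0,0,0,1]]' 
python3 - <<'E'
from workcell import r
p=r.read_state()["tcp_pos"];print(p,([.6066,.2868,.013]-p)/.3)
E
```

```text
clock: 8.5
tcp_pos: [0.4691, 0.1726, 0.1144]
orientation: [0.707, 0.707, 0.001, 0.001]
wrist_force: [1.2, 0.1, -1.0]
gripper_width: 0.0703
grasp_force: 0.0
[0.46914006 0.17264077 0.11436157] [ 0.45819979  0.38053077 -0.33787191]
```

```bash
python3 -m handwheel '[[0.06,0.05,0,0,0,0,1],[0.16,0.13,0,0,0,0,1],[0.26,0.21,0,0,0,0,1],[0.36,0.3,0,0,0,0,1],[0.43,0.36,-0.02,0,0,0,1],[0.46,0.38,-0.08,0,0,0,1],[0.46,0.38,-0.16,0,0,0,1],[0.46,0.38,-0.24,0,0,0,1],[0.46,0.38,-0.3,0,0,0,1],[0.46,0.38,-0.332,0,0,0,1],[0.46,0.38,-0.332,0,0,0,1]]' 
python3 -m handwheel '[[0,0,0,0,0,0,-0.5],[0,0,0,0,0,0,-0.5],[0,0,0,0,0,0,-0.5],[0,0,0,0,0,0,-0.5],[0,0,0,0,0,0,-0.5],[0,0,0,0,0,0,-0.5],[0,0,0,0,0,0,-0.5],[0,0,0,0,0,0,-0.5]]' 20
```

```text
clock: 9.6
tcp_pos: [0.6043, 0.2857, 0.0107]
orientation: [0.707, 0.707, -0.002, -0.001]
wrist_force: [-0.1, -0.4, 0.3]
gripper_width: 0.0873
grasp_force: 0.0
clock: 10.4
tcp_pos: [0.606, 0.2864, 0.0131]
orientation: [0.707, 0.707, -0.0, 0.0]
wrist_force: [0.2, -0.5, 0.9]
gripper_width: 0.0307
grasp_force: 0.2
```

```bash
python3 -m handwheel '[[0,0,0,0,0,0,-0.5],[0,0,0,0,0,0,-0.5],[0,0,0.03,0,0,0,-0.5],[0,0,0.1,0,0,0,-0.5],[0,0,0.17,0,0,0,-0.5],[0,0,0.2,0,0,0,-0.5]]' 
python3 -m handwheel '[[-0.04,-0.01,0,0,0,0,-0.5],[-0.13,-0.05,0,0,0,0,-0.5],[-0.22,-0.08,0,0,0,0,-0.5],[-0.31,-0.11,0,0,0,0,-0.5],[-0.4,-0.15,0,0,0,0,-0.5],[-0.47,-0.17,0,0,0,0,-0.5],[-0.49,-0.183,0,0,0,0,-0.5],[-0.49,-0.183,0,0,0,0,-0.5],[-0.49,-0.183,0,0,0,0,-0.5]]'
python3 - <<'E'
from workcell import cams
import cv2,numpy as np
s=cams.snapshot("scene");cv2.imwrite("pics/c2.png",cv2.resize(s["img"][60:220,300:500],None,fx=4,fy=3.75)[:,:,::-1])
E
```

```text
clock: 11.0
tcp_pos: [0.6075, 0.287, 0.0763]
orientation: [0.707, 0.707, 0.002, 0.001]
wrist_force: [0.3, -0.1, -0.3]
gripper_width: 0.0294
grasp_force: 20.0
clock: 11.9
tcp_pos: [0.4603, 0.2318, 0.0737]
orientation: [0.707, 0.707, 0.001, 0.0]
wrist_force: [-0.5, 0.6, 0.1]
gripper_width: 0.029
grasp_force: 20.0
```

View pics/c2.png

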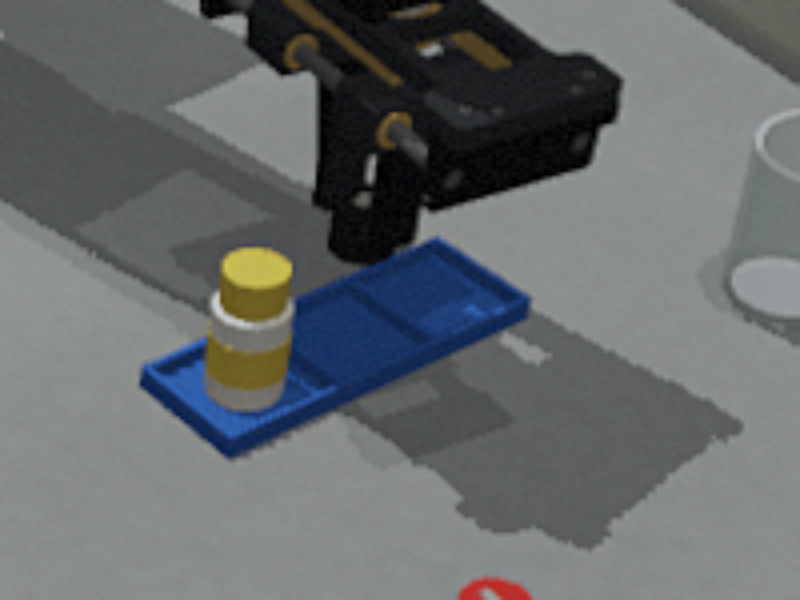

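The yellow bottle stands in the large well (crop (250,330)), and the black mount is held level over the middle well. Lowering it.

```bash
python3 -m handwheel '[[0,0,-0.04,0,0,0,-0.5],[0,0,-0.09,0,0,0,-0.5],[0,0,-0.13,0,0,0,-0.5],[0,0,-0.16,0,0,0,-0.5],[0,0,-0.175,0,0,0,-0.5],[0,0,-0.183,0,0,0,-0.5],[0,0,-0.183,0,0,0,-0.5],[0,0,-0.183,0,0,0,-0.5]]' 
python3 -m handwheel '[[0,0,-0.002,0,0,0,-0.5],[0,0,-0.004,0,0,0,-0.5],[0,0,-0.004,0,0,0,-0.5]]'
python3 -m handwheel '[[0,0,-0.002,0,0,0,-0.5],[0,0,-0.002,0,0,0,-0.5],[0,0,-0.002,0,0,0,-0.5]]'
```

```text
clock: 12.75
tcp_pos: [0.4595, 0.2316, 0.0187]
orientation: [0.707, 0.707, 0.0, 0.0]
wrist_force: [-0.7, 0.2, -0.4]
gripper_width: 0.0293
grasp_force: 20.0
clock: 13.05
tcp_pos: [0.4591, 0.2315, 0.0172]
orientation: [0.707, 0.707, 0.0, 0.0]
wrist_force: [-0.3, -0.1, -0.9]
gripper_width: 0.0295
grasp_force: 20.0
clock: 13.35
tcp_pos: [0.4592, 0.2316, 0.017]
orientation: [0.707, 0.707, 0.0, 0.0]
wrist_force: [-2.6, -1.1, 5.8]
gripper_width: 0.0292
grasp_force: 20.0
```

```bash
python3 -m handwheel '[[0,0,0,0,0,0,-0.2],[0,0,0,0,0,0,0.0],[0,0,0,0,0,0,0.4],[0,0,0,0,0,0,0.4],[0,0,0,0,0,0,0.4],[0,0,0.05,0,0,0,0.4],[0,0,0.12,0,0,0,0.4],[0,0,0.2,0,0,0,0.4],[0,0,0.27,0,0,0,0.6],[0,0,0.27,0,0,0,1]]' 
python3 -m handwheel '[[0.06,-0.02,0,0,0,0,1],[0.17,-0.05,0,0,0,0,1],[0.28,-0.08,0,0,0,0,1],[0.39,-0.11,0,0,0,0,1],[0.5,-0.14,0,0,0,0,1],[0.6,-0.17,-0.01,0,0,0,1],[0.63,-0.182,-0.06,0,0,0,1],[0.63,-0.182,-0.14,0,0,0,1],[0.63,-0.182,-0.21,0,0,0,1],[0.63,-0.182,-0.26,0,0,0,1],[0.63,-0.182,-0.281,0,0,0,1],[0.63,-0.182,-0.281,0,0,0,1]]'
python3 -m handwheel '[[0,0,0,0,0,0,-0.5],[0,0,0,0,0,0,-0.5],[0,0,0,0,0,0,-0.5],[0,0,0,0,0,0,-0.5],[0,0,0,0,0,0,-0.5],[0,0,0,0,0,0,-0.5],[0,0,0,0,0,0,-0.5],[0,0,0,0,0,0,-0.5],[0,0,0,0,0,0,-0.5],[0,0,0,0,0,0,-0.5]]' 20
```

```text
clock: 14.35
tcp_pos: [0.4615, 0.2323, 0.1007]
orientation: [0.707, 0.707, 0.003, 0.001]
wrist_force: [0.7, -0.4, 0.9]
gripper_width: 0.0703
grasp_force: 0.0
clock: 15.55
tcp_pos: [0.6469, 0.1768, 0.0116]
orientation: [0.707, 0.707, -0.001, -0.001]
wrist_force: [-0.8, -0.3, -0.2]
gripper_width: 0.0869
grasp_force: 0.0
clock: 16.55
tcp_pos: [0.648, 0.1769, 0.0131]
orientation: [0.707, 0.707, -0.0, 0.0]
wrist_force: [0.4, -0.3, -0.5]
gripper_width: 0.0294
grasp_force: 20.0
```

```bash
python3 -m handwheel '[[0,0,0.03,0,0,0,-0.5],[0,0,0.1,0,0,0,-0.5],[0,0,0.17,0,0,0,-0.5],[0,0,0.2,0,0,0,-0.5],[0,0,0.2,0,0,0,-0.5]]' 
python3 -m handwheel '[[-0.05,0.03,0,0,0,0,-0.5],[-0.14,0.08,0,0,0,0,-0.5],[-0.23,0.13,0,0,0,0,-0.5],[-0.32,0.18,0,0,0,0,-0.5],[-0.41,0.23,0,0,0,0,-0.5],[-0.5,0.28,0,0,0,0,-0.5],[-0.58,0.32,0,0,0,0,-0.5],[-0.64,0.36,0,0,0,0,-0.5],[-0.659,0.367,0,0,0,0,-0.5],[-0.659,0.367,0,0,0,0,-0.5],[-0.659,0.367,0,0,0,0,-0.5]]'
python3 -m handwheel '[[0,0,-0.04,0,0,0,-0.5],[0,0,-0.09,0,0,0,-0.5],[0,0,-0.13,0,0,0,-0.5],[0,0,-0.16,0,0,0,-0.5],[0,0,-0.175,0,0,0,-0.5],[0,0,-0.183,0,0,0,-0.5],[0,0,-0.183,0,0,0,-0.5],[0,0,-0.183,0,0,0,-0.5]]' 
python3 -m handwheel '[[0,0,-0.002,0,0,0,-0.5],[0,0,-0.004,0,0,0,-0.5],[0,0,-0.004,0,0,0,-0.5]]'
```

```text
clock: 17.05
tcp_pos: [0.6496, 0.1771, 0.0756]
orientation: [0.707, 0.707, 0.002, 0.001]
wrist_force: [-0.8, 0.6, -0.3]
gripper_width: 0.0291
grasp_force: 20.0
clock: 18.15
tcp_pos: [0.451, 0.2866, 0.073]
orientation: [0.707, 0.707, 0.0, 0.0]
wrist_force: [0.3, -1.0, -0.7]
gripper_width: 0.029
grasp_force: 20.0
clock: 18.95
tcp_pos: [0.4507, 0.2872, 0.0187]
orientation: [0.707, 0.708, 0.0, 0.0]
wrist_force: [0.0, -0.1, -0.6]
gripper_width: 0.0295
grasp_force: 20.0
clock: 19.25
tcp_pos: [0.4504, 0.2871, 0.0172]
orientation: [0.707, 0.707, 0.0, 0.0]
wrist_force: [-0.6, -0.2, -0.9]
gripper_width: 0.0294
grasp_force: 20.0
```

```bash
python3 -m handwheel '[[0,0,-0.002,0,0,0,-0.5],[0,0,-0.002,0,0,0,-0.5],[0,0,-0.002,0,0,0,-0.5]]'
```

```text
clock: 19.55
tcp_pos: [0.4505, 0.2871, 0.017]
orientation: [0.707, 0.707, 0.0, 0.0]
wrist_force: [-2.5, -1.1, 5.9]
gripper_width: 0.0291
grasp_force: 20.0
```

```bash
python3 -m handwheel '[[0,0,0,0,0,0,-0.2],[0,0,0,0,0,0,0.0],[0,0,0,0,0,0,0.4],[0,0,0,0,0,0,0.4],[0,0,0,0,0,0,0.4],[0,0,0.05,0,0,0,0.4],[0,0,0.12,0,0,0,0.4],[0,0,0.2,0,0,0,0.4],[0,0,0.3,0,0,0,0.6],[0,0,0.39,0,0,0,1],[0,0,0.4,0,0,0,1]]' 
python3 -m handwheel '[[0.03,-0.08,0,0,0,0,1],[0.07,-0.2,0,0,0,0,1],[0.11,-0.32,0,0,0,0,1],[0.15,-0.45,0,0,0,0,1],[0.19,-0.58,0,0,0,0,1],[0.23,-0.71,0,0,0,0,1],[0.27,-0.84,0,0,0,0,1],[0.3,-0.95,0,0,0,0,1]]'
python3 -m handwheel '[[0.03,-0.12,0,0,0,0,1],[0.07,-0.25,0,0,0,0,1],[0.1,-0.38,0,0,0,0,1],[0.14,-0.51,0,0,0,0,1],[0.18,-0.64,0,0,0,0,1],[0.22,-0.77,0,0,0,0,1],[0.24,-0.88,0,0,0,0,1],[0.25,-0.94,0,0,0,0,1],[0.25,-0.94,0,0,0,0,1],[0.25,-0.94,0,0,0,0,1]]'
python3 - <<'E'
from workcell import cams
import cv2,numpy as np
s=cams.snapshot("scene");np.savez("scene2.npz",**s)
o=np.zeros((600,800,3),np.uint8);o[:480,:640]=s["img"][:,:,::-1]
c=cv2.resize(s["img"][110:200,320:450],None,fx=3,fy=3)[:,:,::-1];o[330:600,410:800]=c
cv2.imwrite("pics/c3.png",o)
E
```

```text
clock: 20.65
tcp_pos: [0.4531, 0.2883, 0.1419]
orientation: [0.707, 0.707, 0.004, 0.001]
wrist_force: [1.2, 0.5, 1.0]
gripper_width: 0.0773
grasp_force: 0.0
clock: 21.45
tcp_pos: [0.5405, -0.0001, 0.1365]
orientation: [0.707, 0.707, -0.0, 0.0]
wrist_force: [0.9, -1.0, 0.2]
gripper_width: 0.0874
grasp_force: 0.0
clock: 22.45
tcp_pos: [0.6149, -0.2791, 0.1359]
orientation: [0.707, 0.707, 0.0, -0.001]
wrist_force: [0.2, 0.3, -0.4]
gripper_width: 0.0869
grasp_force: 0.0
```

View pics/c3.png

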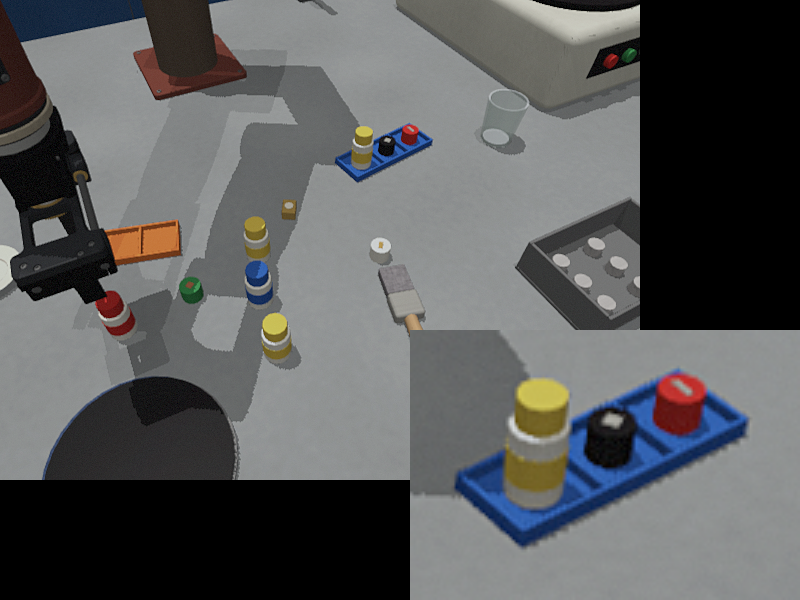

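Blue kit is complete: bottle, black and red mounts upright at scene (362,148), (387,146), (410,134). The dark disc lies close beyond the red bottle, so I'll check its edge and height first.

```bash
python3 - <<'E'
from h import *
T=dict(np.load("top0.npz"));c=cloud(T)
m=np.zeros((480,640),bool);m[30:185,425:585]=1
q=c[m&(c[...,2]>.004)&(c[...,0]>.64)]
print(np.percentile(q[:,2],[5,50,95,99.9]),q.min(0),q.max(0))
for y in(-.26,-.28,-.3):
    k=q[abs(q[:,1]-y)<.004];print(y,k[:,0].min(),k[:,2].max())
S=dict(np.load("scene0.npz"))
m=cv2.inRange(cv2.cvtColor(S["img"],cv2.COLOR_RGB2HSV),(4,150,100),(18,255,255))>0
cc=cloud(S);q=cc[m&(cc[...,1]<-.14)&(cc[...,2]<.02)];print(cv2.minAreaRect((q[:,:2]*1000).astype(np.float32)))
m=cv2.inRange(cv2.cvtColor(T["img"],cv2.COLOR_RGB2HSV),(4,150,100),(18,255,255))>0
q=c[m&(c[...,1]<-.14)&(c[...,2]<.02)&(c[...,0]<.54)];print(cv2.minAreaRect((q[:,:2]*1000).astype(np.float32)))
E
```

```text
[0.01207841 0.01528636 0.01758107 0.01951589] [ 0.67451064 -0.43090944  0.00400041] [ 0.9274039  -0.17284091  0.02133379]
-0.26 0.7038892555135572 0.019168037020510065
-0.28 0.6991088640867574 0.019116289451761914
-0.3 0.6973807892952846 0.020281922823518816
((479.96087646484375, -229.11483764648438), (127.7646484375, 65.84194946289062), 74.86643981933594)
((479.2718811035156, -226.4334716796875), (123.25820922851562, 63.22850036621094), 75.4049072265625)
```

```bash
python3 -m handwheel '[[0,0,-0.04,0,0,0,0.4],[0,0,-0.1,0,0,0,0.4],[0,0,-0.18,0,0,0,0.4],[0,0,-0.26,0,0,0,0.4],[0,0,-0.33,0,0,0,0.4],[0,0,-0.37,0,0,0,0.4],[0,0,-0.388,0,0,0,0.4],[0,0,-0.388,0,0,0,0.4]]' 
python3 -m handwheel '[[0,0,0,0,0,0,-0.4],[0,0,0,0,0,0,-0.4],[0,0,0,0,0,0,-0.4],[0,0,0,0,0,0,-0.4],[0,0,0,0,0,0,-0.4],[0,0,0,0,0,0,-0.4],[0,0,0,0,0,0,-0.4],[0,0,0,0,0,0,-0.4]]' 20
```

```text
clock: 23.3
tcp_pos: [0.6147, -0.2793, 0.0189]
orientation: [0.707, 0.708, -0.0, -0.001]
wrist_force: [0.6, 0.3, -0.2]
gripper_width: 0.061
grasp_force: 0.0
clock: 24.1
tcp_pos: [0.6158, -0.2803, 0.0208]
orientation: [0.707, 0.707, 0.0, 0.001]
wrist_force: [-0.6, 0.7, 6.0]
gripper_width: 0.0356
grasp_force: 20.0
```

```bash
python3 -m handwheel '[[0,0,0.03,0,0,0,-0.4],[0,0,0.1,0,0,0,-0.4],[0,0,0.17,0,0,0,-0.4],[0,0,0.2,0,0,0,-0.4],[0,0,0.2,0,0,0,-0.4]]' 
python3 -m handwheel '[[-0.05,0.01,0,0,0,0,-0.4],[-0.14,0.02,0,0,0,0,-0.4],[-0.23,0.04,0,0,0,0,-0.4],[-0.32,0.06,0,0,0,0,-0.4],[-0.41,0.075,0,0,0,0,-0.4],[-0.46,0.085,0,0,0,0,-0.4],[-0.475,0.085,0,0,0,0,-0.4],[-0.475,0.085,0,0,0,0,-0.4],[-0.475,0.085,0,0,0,0,-0.4]]'
python3 -m handwheel '[[0,0,-0.04,0,0,0,-0.4],[0,0,-0.09,0,0,0,-0.4],[0,0,-0.13,0,0,0,-0.4],[0,0,-0.16,0,0,0,-0.4],[0,0,-0.175,0,0,0,-0.4],[0,0,-0.183,0,0,0,-0.4],[0,0,-0.183,0,0,0,-0.4],[0,0,-0.183,0,0,0,-0.4]]' 
python3 -m handwheel '[[0,0,-0.002,0,0,0,-0.4],[0,0,-0.004,0,0,0,-0.4],[0,0,-0.004,0,0,0,-0.4]]'
```

```text
clock: 24.6
tcp_pos: [0.6162, -0.2806, 0.0818]
orientation: [0.707, 0.707, 0.0, 0.001]
wrist_force: [0.1, -0.7, -1.1]
gripper_width: 0.0354
grasp_force: 20.0
clock: 25.5
tcp_pos: [0.4734, -0.2548, 0.0799]
orientation: [0.707, 0.707, 0.0, 0.0]
wrist_force: [1.2, 1.0, -0.3]
gripper_width: 0.0354
grasp_force: 20.0
clock: 26.3
tcp_pos: [0.4732, -0.2548, 0.0255]
orientation: [0.707, 0.707, 0.0, 0.001]
wrist_force: [-0.0, -1.2, -0.2]
gripper_width: 0.0358
grasp_force: 20.0
clock: 26.6
tcp_pos: [0.4732, -0.2548, 0.0248]
orientation: [0.707, 0.707, 0.0, 0.0]
wrist_force: [-1.4, 1.4, 5.1]
gripper_width: 0.0358
grasp_force: 20.0
```

```bash
python3 -m handwheel '[[0,0,-0.002,0,0,0,-0.4],[0,0,-0.002,0,0,0,-0.4],[0,0,-0.002,0,0,0,-0.4]]'
```

```text
clock: 26.9
tcp_pos: [0.4732, -0.2548, 0.0248]
orientation: [0.707, 0.707, -0.0, 0.0]
wrist_force: [-3.3, 2.6, 8.5]
gripper_width: 0.0355
grasp_force: 20.0
```

```bash
python3 -m handwheel '[[0,0,0.001,0,0,0,-0.2],[0,0,0.001,0,0,0,0.0],[0,0,0.001,0,0,0,0.4],[0,0,0.001,0,0,0,0.4],[0,0,0.001,0,0,0,0.4],[0,0,0.05,0,0,0,0.4],[0,0,0.12,0,0,0,0.4],[0,0,0.2,0,0,0,0.4],[0,0,0.28,0,0,0,0.4],[0,0,0.3,0,0,0,0.6],[0,0,0.3,0,0,0,0.6]]' 
python3 -m handwheel '[[0.05,0.03,0,0,0,0,0.6],[0.15,0.08,0,0,0,0,0.6],[0.25,0.14,0,0,0,0,0.6],[0.35,0.2,0,0,0,0,0.6],[0.42,0.24,-0.02,0,0,0,0.6],[0.438,0.245,-0.08,0,0,0,0.6],[0.438,0.245,-0.16,0,0,0,0.6],[0.438,0.245,-0.24,0,0,0,0.6],[0.438,0.245,-0.3,0,0,0,0.6],[0.438,0.245,-0.334,0,0,0,0.6],[0.438,0.245,-0.334,0,0,0,0.6]]' 
python3 -m handwheel '[[0,0,0,0,0,0,-0.5],[0,0,0,0,0,0,-0.5],[0,0,0,0,0,0,-0.5],[0,0,0,0,0,0,-0.5],[0,0,0,0,0,0,-0.5],[0,0,0,0,0,0,-0.5],[0,0,0,0,0,0,-0.5],[0,0,0,0,0,0,-0.5],[0,0,0,0,0,0,-0.5]]' 20
```

```text
clock: 28.0
tcp_pos: [0.4738, -0.2552, 0.1151]
orientation: [0.707, 0.707, 0.0, 0.002]
wrist_force: [-0.3, -0.2, 0.4]
gripper_width: 0.0679
grasp_force: 0.0
clock: 29.1
tcp_pos: [0.602, -0.18, 0.0101]
orientation: [0.707, 0.707, -0.001, -0.002]
wrist_force: [-0.1, -0.1, 1.5]
gripper_width: 0.0699
grasp_force: 0.0
clock: 30.0
tcp_pos: [0.6044, -0.1811, 0.0135]
orientation: [0.707, 0.707, 0.0, 0.0]
wrist_force: [0.6, 0.6, 3.2]
gripper_width: 0.0294
grasp_force: 20.0
```

```bash
python3 -m handwheel '[[0,0,0.03,0,0,0,-0.5],[0,0,0.1,0,0,0,-0.5],[0,0,0.17,0,0,0,-0.5],[0,0,0.2,0,0,0,-0.5],[0,0,0.2,0,0,0,-0.5]]' 
python3 -m handwheel '[[-0.05,-0.01,0,0,0,0,-0.5],[-0.14,-0.02,0,0,0,0,-0.5],[-0.23,-0.03,0,0,0,0,-0.5],[-0.32,-0.04,0,0,0,0,-0.5],[-0.37,-0.05,0,0,0,0,-0.5],[-0.389,-0.051,0,0,0,0,-0.5],[-0.389,-0.051,0,0,0,0,-0.5],[-0.389,-0.051,0,0,0,0,-0.5]]'
python3 -m handwheel '[[0,0,-0.04,0,0,0,-0.5],[0,0,-0.09,0,0,0,-0.5],[0,0,-0.13,0,0,0,-0.5],[0,0,-0.16,0,0,0,-0.5],[0,0,-0.175,0,0,0,-0.5],[0,0,-0.183,0,0,0,-0.5],[0,0,-0.183,0,0,0,-0.5],[0,0,-0.183,0,0,0,-0.5]]' 
python3 -m handwheel '[[0,0,-0.002,0,0,0,-0.5],[0,0,-0.004,0,0,0,-0.5],[0,0,-0.004,0,0,0,-0.5]]'
```

```text
clock: 30.5
tcp_pos: [0.6055, -0.1816, 0.0752]
orientation: [0.707, 0.707, 0.001, 0.002]
wrist_force: [0.3, 0.1, -0.8]
gripper_width: 0.0291
grasp_force: 20.0
clock: 31.3
tcp_pos: [0.4881, -0.1963, 0.073]
orientation: [0.707, 0.707, 0.0, 0.0]
wrist_force: [0.1, 0.3, -0.2]
gripper_width: 0.0297
grasp_force: 20.0
clock: 32.1
tcp_pos: [0.488, -0.1966, 0.0187]
orientation: [0.707, 0.707, 0.0, 0.001]
wrist_force: [-0.9, -0.1, 0.1]
gripper_width: 0.0293
grasp_force: 20.0
clock: 32.4
tcp_pos: [0.4878, -0.1965, 0.0174]
orientation: [0.707, 0.707, 0.0, 0.0]
wrist_force: [0.1, -0.2, 0.5]
gripper_width: 0.0291
grasp_force: 20.0
```

```bash
python3 -m handwheel '[[0,0,-0.002,0,0,0,-0.5],[0,0,-0.002,0,0,0,-0.5],[0,0,-0.002,0,0,0,-0.5]]'
```

```text
clock: 32.7
tcp_pos: [0.4879, -0.1965, 0.0174]
orientation: [0.707, 0.707, 0.0, 0.0]
wrist_force: [-1.8, 0.8, 6.6]
gripper_width: 0.0293
grasp_force: 20.0
```

Contact. Release, retreat up and towards the middle, then look.

```bash
python3 -m handwheel '[[0,0,0,0,0,0,-0.2],[0,0,0,0,0,0,0.0],[0,0,0,0,0,0,0.4],[0,0,0,0,0,0,0.4],[0,0,0,0,0,0,0.4],[0,0,0.05,0,0,0,0.4],[0,0,0.12,0,0,0,0.4],[0,0,0.24,0,0,0,0.4],[0,0,0.38,0,0,0,0.4],[0,0,0.52,0,0,0,0.6],[0,0,0.6,0,0,0,0.6],[0,0,0.6,0,0,0,0.6]]'
python3 -m handwheel '[[-0.02,0.1,0,0,0,0,0.6],[-0.06,0.2,0,0,0,0,0.6],[-0.1,0.33,0,0,0,0,0.6],[-0.13,0.46,0,0,0,0,0.6],[-0.16,0.58,0,0,0,0,0.6],[-0.18,0.65,0,0,0,0,0.6],[-0.18,0.65,0,0,0,0,0.6],[-0.18,0.65,0,0,0,0,0.6]]'
python3 - <<'E'
from workcell import cams
from h import *
s=cams.snapshot("scene");t=cams.snapshot("top");c=cloud(s)
for n,p in dict(yel=(.4686,.1727,.074),blk=(.4594,.232,.029),red=(.4508,.2873,.029),redb=(.473,-.2541,.074),grn=(.488,-.196,.029),blueb=(.6536,-.0978,.07),white=(.6608,.092,.025),).items():
    m=(np.hypot(*(c[...,:2]-p[:2]).transpose(2,0,1))<.02)&(abs(c[...,2]-p[2])<.005)
    q=c[m];(x,y),rad=cv2.minEnclosingCircle(q[:,:2].astype(np.float32));print(n,p,round(x,4),round(y,4),np.median(q[:,2]).round(4))
cv2.imwrite("pics/end.png",s["img"][:,:,::-1])
E
```

```text
clock: 33.9
tcp_pos: [0.4902, -0.1978, 0.2027]
orientation: [0.707, 0.707, 0.001, 0.005]
wrist_force: [0.4, -0.4, 0.2]
gripper_width: 0.0691
grasp_force: 0.0
clock: 34.7
tcp_pos: [0.4333, -0.0013, 0.1962]
orientation: [0.706, 0.708, -0.0, 0.0]
wrist_force: [-0.0, -1.6, 0.8]
gripper_width: 0.0696
grasp_force: 0.0
yel (0.4686, 0.1727, 0.074) 0.468 0.174 0.074
blk (0.4594, 0.232, 0.029) 0.4582 0.2318 0.0292
red (0.4508, 0.2873, 0.029) 0.4505 0.2893 0.0293
redb (0.473, -0.2541, 0.074) 0.4731 -0.2545 0.0741
grn (0.488, -0.196, 0.029) 0.4874 -0.1969 0.0292
blueb (0.6536, -0.0978, 0.07) 0.6533 -0.0983 0.0702
white (0.6608, 0.092, 0.025) 0.6609 0.0923 0.0254
```

View pics/end.png

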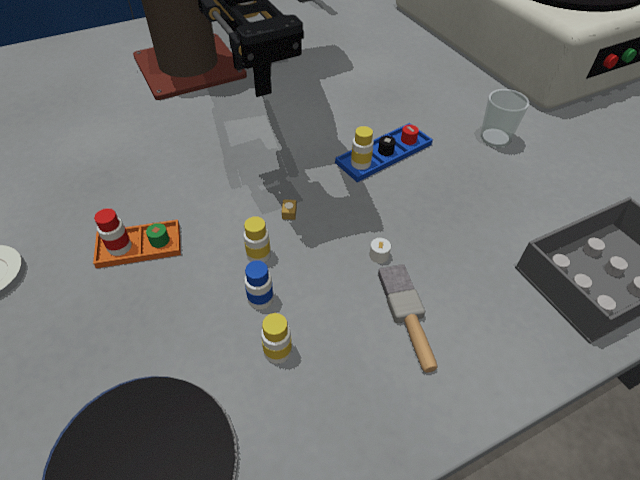

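All five items stand at floor height in their wells: blue tray near (385,148), orange near (135,235). The spares at (259,284) and (380,250) have not moved.

```bash
python3 -c "
from workcell import r
print(r.finish_job())"
```

```text
the job is handed in; nothing more can be done
None
```

Both polishing kits are made up and handed in at about 35 s: all five items stand upright on the floors of their wells, mounts face up, and the blue-capped bottle and white mount were left where they stood.

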